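# Load the full label roll into the parcel-label printer

### The job

Take the full label roll, not the used-up core, by its wing, lift it out of its stand and load it in the label printer: turn it until the fins underneath mesh with the cross-shaped drive socket, then slide it fully home against the sprung seat, so that its flange lies on the socket's rim. Finish while still holding the roll pressed fully home: do not let go, the spring would lift it. Leave the empty core and everything else on the counter where they are, and do not force the roll against the printer.

Things in the scene. Friction and masses are not known exactly. Their poses are not given: they have to be found in the camera images.
- roll_grip (a point): middle of the grip wing on top of the full label roll (wing: flat, upright, grey plastic, 40 mm long along x, 12 mm thick along y, 36 mm tall). The point is 14 mm below the wing's top, 23 mm above the top of the paper, 58 mm above the flange's underside, 82 mm above the fins' lower ends. z is the roll's axis, up
- roll: the full label roll, loose, about 0.2 kg: white paper 60 mm across, 31 mm tall, on a flange 66 mm across, 4 mm thick; below the flange a cross of four fins, 24 mm long, 32 mm across, 7 mm thick, rounded lower edges. Fins lie along x and y, so it fits in any of four quarter turns. Origin on the axis at the fins' lower ends; axes as roll_grip. At the start its flange rests on a stand
- roll_foot (a point): point on the full roll's axis at the fins' lower ends, 82 mm below roll_grip
- core_grip (a point): middle of the wing of the used-up spool, to be left alone: the same plastic part as the full roll's (fins, flange, wing) but with a bare cardboard core 25 mm across in place of the paper; sits in the other stand. Point and axes as roll_grip
- stand_a: one of two equal fixed black ring stands, 72 mm outside, 44 mm hole, 30 mm high; origin at the centre of its underside. Either place may hold the full roll; the fins hang in the hole
- stand_b: the other ring stand, the same
- printer: the fixed label printer: white deck 220 mm (x) by 200 mm (y), 75 mm high, origin under the deck's centre; along its -y side a grey housing 80 mm wide and 120 mm high, its near face 100 mm from the origin. The drive socket stands on the middle of the deck
- socket_mouth (a point): centre of the drive socket's rim, 109 mm above the counter. The socket is a grey block 52 mm square, 34 mm high, with a cross-shaped hole; its two slots (along this point's x and y) are 36 mm long, 10.5 mm wide. Stands at any angle; stiff to turn (0.8 N m). z is up. Home: fins' lower ends 24 mm below the rim, flange on the rim
- seat (a joint): sprung brass seat in the socket, m pushed down: 0 at rest, its top 15 mm below the rim; about 0.009 with the roll home. It pushes up with about 5 N at 0 and 11 N at 0.009: more than the roll's weight, so a roll that is let go rises about 9 mm
- parcel: bystander: cardboard parcel 120 x 170 x 55 mm, origin under its centre
- tape: bystander: roll of parcel tape lying flat, 90 mm across, 45 mm high
- stamp: bystander: wooden hand stamp standing upright, 32 mm across, 58 mm tall
- mug: bystander: white mug, 76 mm across, 90 mm tall
- inkpad: bystander: closed flat ink-pad tin 70 x 110 x 16 mm
- stapler: bystander: stapler 130 mm long, 47 mm high
Things that resemble listed ones, but are neither listed nor needed, are in the scene too. Leave any green, pink or red look-alike of the roll alone.

How it is judged:
By the outcome, as a careful person would: the job done as asked, in the order asked, and still so for the second after the job is handed in, while the arm keeps its last pose, push and grip.
It also fails if it takes over 40 s, if anything falls off the work surface, if the arm or the gripper's body presses on something with over 40 N, if the wrist force passes 120 N, or if a joint passes its speed limit or range.

### The arm

A 6-joint arm with a two-finger parallel gripper is mounted at the origin on the work surface. World frame = base frame: x ahead of the robot, y to its left, z up, the work surface at z = 0. Lengths are in m, angles in rad, forces in N, time in s.
With the tool pointing down it reaches from about 0.225 to 0.875 m from the base axis. Payload 3.4 kg.
Tool frame: the origin (TCP) lies between the finger pads; the fingertips stand 11 mm ahead of it and the grasp point (between the pads) lies 8 mm behind it; z points along the fingers, y is the line along which they close (so a half turn about z gives the same grasp; the last joint's range is limited). The gripper opens to 85 mm and grips with 20 to 120 N. Pads are 22 mm wide; open, the fingers measure 114 mm over their backs; the gripper's body (76 mm by 85 mm) begins 54 mm behind the grasp point. The pads swing forward as they close: fully open they stand 13 mm farther back than shut.
Start: joints at [-1.46, 0.276, 1.505, -0, 1.361, -0.121], TCP at [0.132, -0.56, 0.242] pointing down, gripper open.
Joint ranges: [-2.89, 2.89], [-0.75, 2.08], [0.22, 2.7], [-1.18, 4.32], [0.11, 2.71], [-2.7, 2.7]. Speed limits (rad/s): [2.57, 2.57, 3.14, 3.14, 3.14, 3.14].

### API

Orientations are given as a unit quaternion [w, x, y, z].
In Python, from rig import manip, imaging gives the robot as it stands. The module is installed in compiled form; this text tells all that it offers.
- The arm moves only by the tool jog_arm, never from a script. Its argument "deltas" is one flat list of numbers, 7 for each row, row after row: the turn, a rotation vector about the world's x, y, z in degrees, then the shift along the world's x, y, z in mm, then the opening, from 0 (shut) to 1 (fully open). In form: [ax, ay, az, tx, ty, tz, gripper, ax, ay, az, tx, ty, tz, gripper, ...]. A call has 1 to 20 rows; each row is the pose to reach, as a shift and turn from the pose commanded when the call began; what a row does not reach only later rows make up. A row lasts 1/10 s, in which the tool goes at most 50 mm and 8.59 degrees, less where a joint would pass 70% of its speed; a pose out of reach is approached as far as the arm can. A call with a gripper value outside its range is refused whole. The fingers move at their own pace and stop on an object; "grip_force" is the grip in N (left out, the last holds). Time passes only in rows, so rows that repeat a pose let the fingers close. It gives the time, the measured TCP pose, the force, the opening and the grip force at its end, in the units of the state.
- manip.get_state(): the state, without advancing time (a new reading comes with each control period).
- imaging.get_image(name): name is "scene" or "top"; returns the picture (384x512x3 uint8, blue, green, red); there is no depth.
- imaging.calibration(name): a dict with "mtx" (3x3 intrinsics, pixels), "dist" ([k1, k2, p1, p2, k3] as OpenCV has them; the pictures are not rectified), "cam_to_world" (4x4, takes a point from camera to world coordinates). Camera axes: x right, y down, z forward; pixel columns grow to the right and rows downward; lengths in m; the calibration is good to about 2 mm. A picture is of the moment at which its call begins. calibration takes no time and is no camera call.
- manip.sign_off(): hands the job in; it is judged then, once.
The state is a dict: "clock": time; "qpos": joint angles; "qd": joint speeds; "effort": joint torques, N m; "position": TCP position; "ee_rot": TCP orientation; "contact_force": force on the tool from outside, world axes, zero at the start; "moment": the same for the moment, N m; "width": finger opening in m; "gripper_force": force on a finger pad.
Only numpy, scipy, OpenCV 4.12 (cv2) and the standard library are available. Lean on these libraries where they do the work, as an engineer would, in place of code of your own. Each camera call takes 0.05 s, during which the arm holds its last target. There are 200 camera calls.

## Working session

There is one attempt and no reset: what is moved stays moved. The work goes in short steps, Python scripts to look and compute and a tool call to move; the robot and the scene stay as the last step left them, time stands still between calls to the robot, and variables do not carry over. Pictures are saved under pics/ and viewed, at most 10 in all, crops included, and the job is handed in when it is done.

Besides the shell and the picture viewer there is one more tool, called after ">>>" in YAML: its name, and indented under it one key for each argument. jog_arm: Moves the arm, as the interface text tells. Its arguments: {"type":"object","properties":{"deltas":{"type":"array"},"grip_force":{"type":"number"}},"required":["deltas"]}

```bash
mkdir -p pics; cat > h.py <<'E'
import numpy as np, cv2
from rig import manip, imaging
def ray(name,px):
    c=imaging.calibration(name);K=np.array(c["mtx"]);d=np.array(c["dist"]);T=np.array(c["cam_to_world"])
    u=cv2.undistortPoints(np.array(px,float).reshape(-1,1,2),K,d).reshape(-1,2)
    r=np.c_[u,np.ones(len(u))]@T[:3,:3].T
    return T[:3,3],r
def onz(name,px,z):
    o,r=ray(name,px); return o+r*((z-o[2])/r[:,2])[:,None]
def proj(name,P):
    c=imaging.calibration(name);T=np.linalg.inv(np.array(c["cam_to_world"]))
    return cv2.projectPoints(np.array(P,float).reshape(-1,3),cv2.Rodrigues(T[:3,:3])[0],T[:3,3],np.array(c["mtx"]),np.array(c["dist"]))[0].reshape(-1,2)
E
python3 - <<'E'
from h import *
for n in("scene","top"):
    im=imaging.get_image(n);cv2.imwrite(f"pics/{n}0.png",im)
    c=imaging.calibration(n);print(n,np.round(c["cam_to_world"],3),np.round(c["mtx"],1))
print(manip.get_state())
E
```

```text
scene [[ 0.307  0.618 -0.724  1.197]
 [ 0.952 -0.213  0.222 -0.084]
 [-0.017 -0.757 -0.654  0.668]
 [ 0.     0.     0.     1.   ]] [[426.1   0.  251.9]
 [  0.  426.1 192.3]
 [  0.    0.    1. ]]
top [[ 0.025 -0.992  0.123  0.5  ]
 [-0.999 -0.031 -0.04   0.108]
 [ 0.044 -0.122 -0.992  0.976]
 [ 0.     0.     0.     1.   ]] [[408.5   0.  255.5]
 [  0.  408.5 192.1]
 [  0.    0.    1. ]]
{'clock': 0.1, 'qpos': array([-1.45998066e+00,  2.76532754e-01,  1.50602628e+00,  9.48272630e-06,
        1.36071326e+00, -1.20991744e-01]), 'qd': array([ 0.00018412, -0.00031673, -0.00185978,  0.00102347,  0.00019782,
        0.00077724]), 'effort': array([ 1.27390162e-03, -4.17698979e+01, -2.46405923e+01, -1.40822194e-04,
        5.70164208e-03, -2.50883421e-07]), 'position': array([ 0.1320494 , -0.55915292,  0.24151776]), 'ee_rot': array([-8.39790060e-04,  9.93290446e-01,  1.15643351e-01,  8.90926647e-06]), 'contact_force': array([-0.92495336, -0.88681538,  0.85130667]), 'moment': array([-0.01265778, -0.00642116,  0.04196949]), 'gripper_force': 0.0, 'width': 0.08521017758198479}
```

View pics/scene0.png

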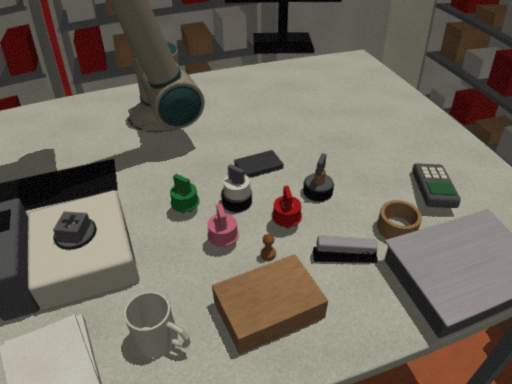

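View pics/top0.png

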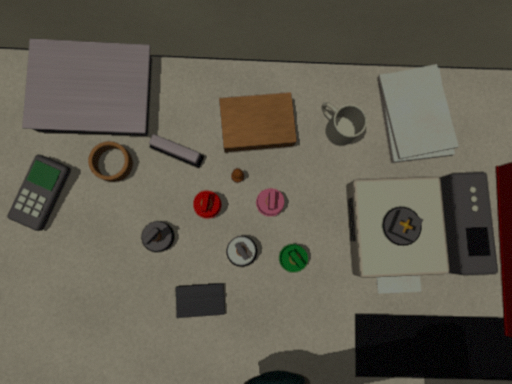

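The scene picture shows the white roll in its black stand at (237,188) and the bare brown core in the other stand at (319,180). The green (184,193), pink (222,228) and red (287,208) rolls are look-alikes. The socket is at (73,228). In the top picture these are: roll (241,251), core (157,237), green (293,258), pink (270,202), red (207,204), socket (403,226). The full roll is the white one with paper 60 mm across. I'll confirm it in an enlarged crop.

```bash
python3 - <<'E'
import cv2,numpy as np
t=cv2.imread("pics/top0.png");s=cv2.imread("pics/scene0.png")
def c(im,x,y,r=24,n=8): 
    a=cv2.resize(im[y-r:y+r,x-r:x+r],(390,290) if 0 else (290,290),interpolation=cv2.INTER_CUBIC)
    return cv2.convertScaleAbs(a,alpha=1.5)
a=np.hstack([c(t,241,251),c(t,403,226)]);b=np.hstack([c(s,237,185,30),c(s,73,228,30)])
cv2.imwrite("pics/crop1.png",np.vstack([a,b]))
E
```

```text
(no output)
```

View pics/crop1.png

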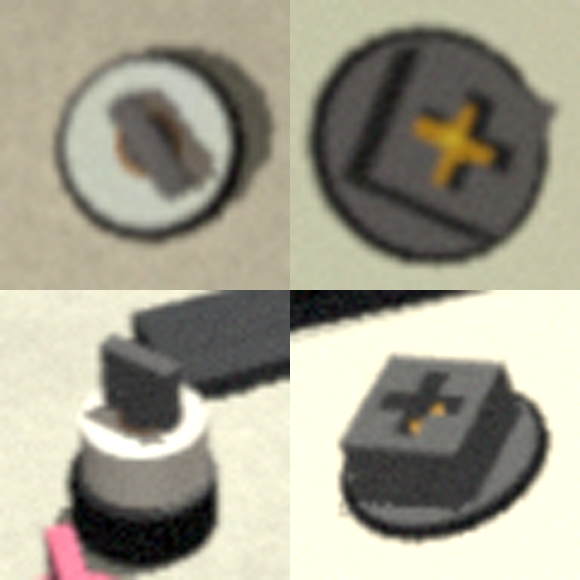

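The crop confirms it: the white paper roll with its grey wing sits in the black stand, and the socket shows a cross hole with brass below. Next I'll rectify both views onto the planes of interest to measure them metrically.

```bash
cat >> h.py <<'E'
def rect(name,im,cx,cy,z,half=.04,n=280):
    g=np.linspace(-half,half,n)  # col -> +x, row -> -y
    X,Y=np.meshgrid(cx+g,cy-g); P=np.stack([X,Y,np.full_like(X,z)],-1)
    m=proj(name,P).reshape(n,n,2).astype(np.float32)
    return cv2.remap(im,m[...,0],m[...,1],cv2.INTER_CUBIC)
E
python3 - <<'E'
from h import *
t=cv2.imread("pics/top0.png");s=cv2.imread("pics/scene0.png")
pr=onz("top",[[241,251]],.065)[0];ps=onz("top",[[405,226]],.109)[0]
print(pr,ps)
# paper disc
hsv=cv2.cvtColor(t,cv2.COLOR_BGR2HSV);
m=(t.min(2)>100).astype(np.uint8)
g=cv2.cvtColor(t,cv2.COLOR_BGR2GRAY);print(g[251,222:262])
tiles=[]
for z,(p) in ((.102,pr),(.109,ps)):
    row=[]
    for n,im in(("top",t),("scene",s)):
        r=cv2.convertScaleAbs(rect(n,im,p[0],p[1],z),alpha=1.6)
        for k in range(0,280,35): cv2.line(r,(k,0),(k,4),(0,0,255));cv2.line(r,(0,k),(4,k),(0,0,255))
        row.append(r)
    tiles.append(np.hstack(row))
cv2.imwrite("pics/rect1.png",cv2.resize(np.vstack(tiles),(600,600)))
E
```

```text
[0.48111024 0.09929993 0.065     ] [ 0.54413803 -0.24978072  0.109     ]
[118 117 116 106  73  81 122 133 134 132 132 133 132 127  90  68  64  65
  67  66  63  59  50  40  42  63  67  68  85 112 127 135 114  65  18  33
  53  60  58  73]
```

View pics/rect1.png

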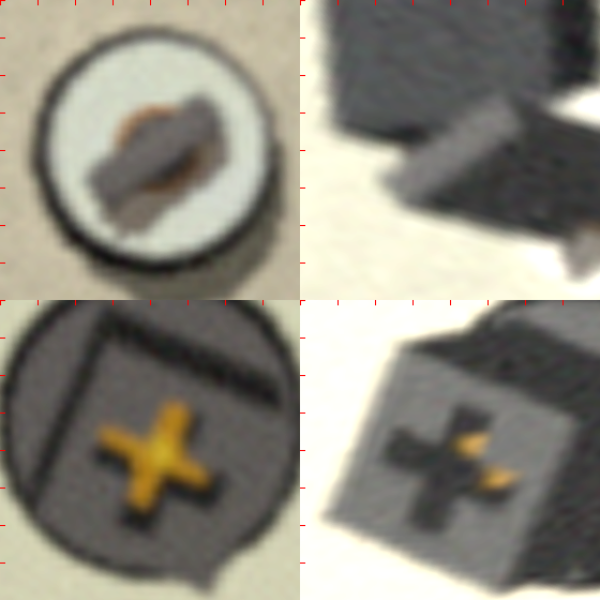

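In the rectified view (3.75 px/mm), the scene camera's wing-top tile runs from (392,194) to (513,105). That is 40 mm long at about 36°, and centred within 1 mm of (0.482, 0.099). The socket face in the scene tile has corners (402,345), (580,420), (500,592) and (325,515): 51.5 mm sides, turned about -24°. I'll refine these numerically.

```bash
python3 - <<'E'
from h import *
t=cv2.imread("pics/top0.png");s=cv2.imread("pics/scene0.png")
def fit(name,im,c,z,lo,hi,inv=False):
    r=cv2.GaussianBlur(cv2.cvtColor(rect(name,im,*c,z),cv2.COLOR_BGR2GRAY),(0,0),1.5)
    m=((r>lo)&(r<hi)).astype(np.uint8)
    m=cv2.morphologyEx(m,cv2.MORPH_OPEN,np.ones((9,9)))
    cs,_=cv2.findContours(m,cv2.RETR_EXTERNAL,cv2.CHAIN_APPROX_NONE)
    cs=[k for k in cs if cv2.pointPolygonTest(cv2.convexHull(k),(140,140),False)>=0] or cs
    k=cv2.convexHull(max(cs,key=cv2.contourArea));q=80/279
    (u,v),(w,h),a=cv2.minAreaRect(k)
    print(name,z,"c",np.round([c[0]+(u*q-40)/1e3,c[1]-(v*q-40)/1e3],4),"wh",round(w*q,1),round(h*q,1),"world ang",round(-a,1),"area circle d",round(2*q*np.sqrt(cv2.contourArea(k)/np.pi),1))
r=cv2.cvtColor(rect("scene",s,.5441,-.2498,.109),cv2.COLOR_BGR2GRAY);print("sock row",r[200,0:280:8])
r=cv2.cvtColor(rect("scene",s,.4811,.0993,.102),cv2.COLOR_BGR2GRAY);print("wing row",r[140,60:280:6], r[60:220:6,140])
fit("scene",s,(.5441,-.2498),.109,50,105)
for lo,hi in((60,105),(58,100)):fit("scene",s,(.4811,.0993),.102,lo,hi)
fit("top",t,(.4811,.0993),.065,100,256)
for z,n in((.065,"green"),):
  print(onz("top",[[293,258],[270,202],[207,204]],z))
# brass cross in top (z=.094) and dark cross in scene(.109)
r=rect("top",t,.5441,-.2498,.094);h=cv2.cvtColor(r,cv2.COLOR_BGR2HSV)
m=((h[...,1]>120)&(h[...,2]>70)).astype(np.uint8);M=cv2.moments(m,True);print("brass",M['m00']*.0822,.5441+(M['m10']/M['m00']*80/279-40)/1e3,-.2498-(M['m01']/M['m00']*80/279-40)/1e3)
r=rect("scene",s,.5441,-.2498,.109);g=cv2.cvtColor(r,cv2.COLOR_BGR2GRAY)
E
```

```text
sock row [176 177 153 115  92  84  81  80  81  77  79  81  73  53  41  38  42  49
  64  79  81  73  70  70  74  80  79  65  54  45  38  36  36  37  40]
wing row [144 139 133 128 123 106  79  62  63  70  74  76  80  80  79  80  78  74
  69  59  52  44  35  31  37  37  34  34  35  36  37  37  37  38  38  37
  37] [ 53  52  55  54  54  54  54  55  57  61  61  69  77  80  77  76  71  62
  54  43  38  35  34  55  97 135 155]
scene 0.109 c [ 0.5463 -0.2542] wh 53.0 53.7 world ang -22.9 area circle d 59.1
scene 0.102 c [0.4814 0.0999] wh 14.9 39.3 world ang -50.9 area circle d 25.4
scene 0.102 c [0.4818 0.1001] wh 15.3 39.5 world ang -50.7 area circle d 25.8
top 0.065 c [0.4811 0.0993] wh 80.0 80.0 world ang -90.0 area circle d 90.3
[[ 0.46866511 -0.01603094  0.065     ]
 [ 0.5914672   0.03750776  0.065     ]
 [ 0.58282673  0.1780569   0.065     ]]
brass 358.6386 0.5467552707395277 -0.25697848115096233
```

>>> jog_arm:
  deltas: [0,0,24,350,660,0,0.45,0,0,24,350,660,0,0.45,0,0,24,350,660,0,0.45,0,0,24,350,660,0,0.45,0,0,24,350,660,0,0.45,0,0,24,350,660,0,0.45,0,0,24,350,660,0,0.45,0,0,24,350,660,0,0.45,0,0,24,350,660,0,0.45,0,0,24,350,660,0,0.45,0,0,24,350,660,0,0.45,0,0,24,350,660,0,0.45,0,0,24,350,660,0,0.45,0,0,24,350,660,0,0.45,0,0,24,350,660,0,0.45,0,0,24,350,660,0,0.45,0,0,24,350,660,0,0.45,0,0,24,350,660,0,0.45,0,0,24,350,660,0,0.45,0,0,24,350,660,0,0.45]
  grip_force: 60

```text
clock: 2.1
position: [0.4817, 0.0991, 0.2425]
ee_rot: [0.0, 0.948, 0.319, 0.0]
contact_force: [-0.1, -0.5, -0.1]
width: 0.0389
gripper_force: 0.0
```

>>> jog_arm:
  deltas: [0,0,0,0,0,-40,0.45,0,0,0,0,0,-80,0.45,0,0,0,0,0,-110,0.45,0,0,0,0,0,-130,0.45,0,0,0,0,0,-145,0.45,0,0,0,0,0,-155,0.45,0,0,0,0,0,-160,0.45,0,0,0,0,0,-160,0.45,0,0,0,0,0,-160,0.45]

```text
clock: 3.0
position: [0.4827, 0.1002, 0.083]
ee_rot: [0.0, 0.948, 0.319, 0.001]
contact_force: [-0.7, -0.2, -0.3]
width: 0.0387
gripper_force: 0.0
```

```bash
python3 - <<'E'
from h import *
t=imaging.get_image("top");s=imaging.get_image("scene")
def c(im,x,y,r=35): return cv2.convertScaleAbs(cv2.resize(im[y-r:y+r,x-r:x+r],(380,380),interpolation=cv2.INTER_CUBIC),alpha=1.5)
cv2.imwrite("pics/g1.png",np.hstack([c(t,241,251),c(s,237,185)]))
print(manip.get_state())
E
```

```text
{'clock': 3.1, 'qpos': array([ 6.38190946e-02,  3.01923219e-01,  1.91360859e+00, -1.02391092e-04,
        9.24110291e-01,  9.84028711e-01]), 'qd': array([-0.00025479, -0.00143925,  0.00318142, -0.00071456, -0.00011455,
       -0.00052948]), 'effort': array([-5.60931454e-02, -3.69326270e+01, -1.84199685e+01, -3.22381158e-03,
       -3.41112273e-04, -1.03795294e-04]), 'position': array([0.4827854 , 0.10036545, 0.08316619]), 'ee_rot': array([2.91612246e-04, 9.47546717e-01, 3.19615810e-01, 9.31555976e-04]), 'contact_force': array([-0.07044767, -0.15048808,  0.50608364]), 'moment': array([-0.00298039,  0.01435197,  0.02578543]), 'gripper_force': 0.0, 'width': 0.03848433434388286}
```

View pics/g1.png

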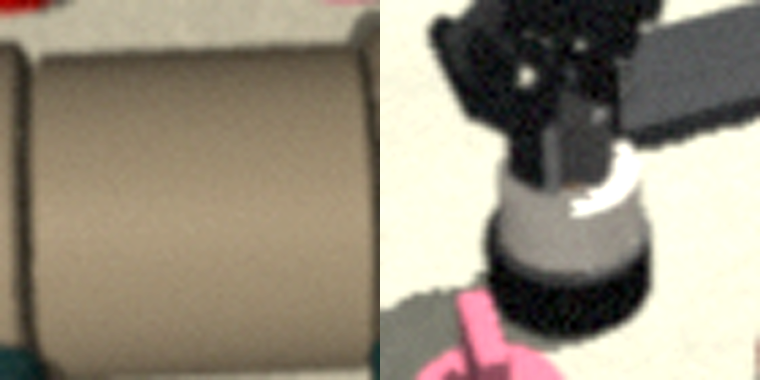

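The fingers straddle the wing just above the paper, at about (570,150) in the scene half of the picture; the arm hides the roll from the top camera. Closing now.

>>> jog_arm:
  deltas: [0,0,0,0,0,0,0,0,0,0,0,0,0,0,0,0,0,0,0,0,0,0,0,0,0,0,0,0,0,0,0,0,0,0,0,0,0,0,0,0,0,0]
  grip_force: 70

```text
clock: 3.7
position: [0.4824, 0.1004, 0.0828]
ee_rot: [0.0, 0.948, 0.32, 0.0]
contact_force: [-0.3, -0.4, 6.0]
width: 0.0111
gripper_force: 69.1
```

>>> jog_arm:
  deltas: [0,0,0,0,0,15,0,0,0,0,0,0,40,0,0,0,0,0,0,80,0,0,0,0,0,0,120,0,0,0,0,0,0,160,0,0,0,10,20,-100,160,0,0,0,16,30,-150,160,0,0,0,20,40,-200,160,0,0,0,25,50,-250,160,0,0,0,29.5,55,-300,160,0,0,0,29.5,60,-340,160,0,0,0,29.5,63,-355,160,0,0,0,29.5,63,-355,160,0,0,0,29.5,63,-355,160,0,0,0,29.5,63,-355,160,0]

```text
clock: 5.2
position: [0.5445, -0.2539, 0.2412]
ee_rot: [-0.002, 0.835, 0.55, -0.0]
contact_force: [-0.5, 0.9, -1.4]
width: 0.0108
gripper_force: 68.5
```

```bash
python3 - <<'E'
from h import *
s=imaging.get_image("scene");t=imaging.get_image("top");cv2.imwrite("pics/s2.png",s);cv2.imwrite("pics/t2.png",t)
st=manip.get_state();print(st["position"],st["ee_rot"],st["contact_force"],st["width"],st["clock"])
p=proj("scene",[[.5455,-.255,.12]])[0].astype(int);x0,y0=max(p[0]-55,0),max(p[1]-95,0)
a=s[y0:y0+140,x0:x0+140]
s0=cv2.imread("pics/scene0.png");r=cv2.resize(rect("scene",s0,.5455,-.255,.109,.03,280),(280,280))
cv2.imwrite("pics/h1.png",np.hstack([cv2.convertScaleAbs(cv2.resize(a,(560,560),interpolation=cv2.INTER_CUBIC),alpha=1.6)]));print(x0,y0)
# dark cross in scene at rim plane
g=cv2.GaussianBlur(cv2.cvtColor(r,cv2.COLOR_BGR2GRAY),(0,0),1.5);h=cv2.cvtColor(r,cv2.COLOR_BGR2HSV)
m=((g<60)|((h[...,1]>100)&(h[...,2]>60))).astype(np.uint8)
n,l,S,C=cv2.connectedComponentsWithStats(m)
i=l[140,140];print("label",i,S[i]*1.0,"area mm2",S[i][4]*(60/279)**2,"c",.5455+(C[i][0]*60/279-30)/1e3,-.255-(C[i][1]*60/279-30)/1e3)
k=max(cv2.findContours((l==i).astype(np.uint8),0,1)[0],key=cv2.contourArea);hu=cv2.convexHull(k)
(u,v),(w,hh),an=cv2.minAreaRect(hu);q=60/279;print("rect",.5455+(u*q-30)/1e3,-.255-(v*q-30)/1e3,w*q,hh*q,-an)
E
```

```text
[ 0.54464801 -0.25287721  0.24191274] [-1.01782306e-03  8.34613587e-01  5.50834934e-01  1.85656557e-06] [ 0.824618   -0.68224733 -1.56902597] 0.011304119853153766 5.3
13 122
label 2 [   50.    60.   164.   160. 13262.] area mm2 613.3425829575674 c 0.5435776995636331 -0.2551615416672748
rect 0.5438787815545195 -0.2549783850228915 29.860885784190188 30.988001669606856 -68.96248626708984
```

View pics/h1.png

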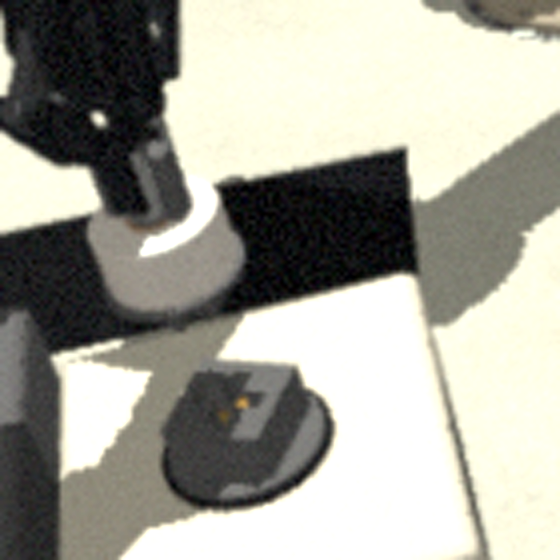

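The scene crop shows the roll held upright by its wing at (165,255), above and behind the socket in the image at (235,420). The mask gives the cross hole at -24°, centred near (0.5437, -0.2551). I'll check that against the top camera and find the roll's axis relative to the TCP.

```bash
python3 - <<'E'
from h import *
t=cv2.imread("pics/top0.png")
q=80/279
def blob(m,c,seed):
    n,l,S,C=cv2.connectedComponentsWithStats(m.astype(np.uint8));i=l[seed[1],seed[0]]
    if i==0: i=1+np.argmax(S[1:,4])
    k=cv2.convexHull(max(cv2.findContours((l==i).astype(np.uint8),0,1)[0],key=cv2.contourArea))
    (u,v),(w,h),a=cv2.minAreaRect(k)
    print("area",S[i][4]*q*q,"cen",np.round([c[0]+(C[i][0]*q-40)/1e3,c[1]-(C[i][1]*q-40)/1e3],4),"rect",np.round([c[0]+(u*q-40)/1e3,c[1]-(v*q-40)/1e3],4),round(w*q,1),round(h*q,1),round(-a,1),"hull d",2*q*np.sqrt(cv2.contourArea(k)/np.pi))
c=(.5455,-.255)
r=rect("top",t,*c,.109);g=cv2.GaussianBlur(cv2.cvtColor(r,cv2.COLOR_BGR2GRAY),(0,0),1.5);h=cv2.cvtColor(r,cv2.COLOR_BGR2HSV)
print(g[130,60:240:8])
for th in(38,44,48): blob((g<th)|((h[...,1]>100)&(h[...,2]>60)),c,(140,140))
c=(.482,.1)
r=rect("top",t,*c,.065);g=cv2.GaussianBlur(cv2.cvtColor(r,cv2.COLOR_BGR2GRAY),(0,0),1.5);print(g[140,::10])
for th in(90,100,110): blob(g>th,c,(75,110))
E
```

```text
[58 58 53 39 25 27 33 54 77 87 96 97 90 76 67 61 58 57 56 56 57 57 56]
area 399.9948613198699 cen [ 0.5459 -0.2508] rect [ 0.5458 -0.2511] 24.2 25.6 -68.7 hull d 27.037209365514002
area 649.6936061972481 cen [ 0.5463 -0.255 ] rect [ 0.5468 -0.2548] 31.7 31.3 -68.7 hull d 33.802802896399356
area 732.3235826877866 cen [ 0.5467 -0.2551] rect [ 0.5469 -0.2552] 32.6 32.6 -68.7 hull d 35.18666785056804
[118 110  70  53 106 130 132 132 134 129  95  65  64  67  66  62  61  51
  51  60  68  99 130 134 116  72  73 108]
area 1907.8891586695954 cen [0.4827 0.102 ] rect [0.4826 0.0994] 59.9 59.4 -90.0 hull d 59.872410844035834
area 1723.2255495176064 cen [0.4825 0.1023] rect [0.4826 0.0996] 58.6 58.7 -28.3 hull d 58.773919275062184
area 1529.5178633368018 cen [0.4825 0.1028] rect [0.4824 0.0994] 57.4 57.4 -45.0 hull d 57.56500835512126
```

>>> jog_arm:
  deltas: [0,0,-0.5,0,0,-20,0,0,0,-0.5,0.5,0.5,-40,0,0,0,-0.5,0.5,0.5,-48,0,0,0,-0.5,0.5,0.5,-50,0,0,0,-0.5,0.5,0.5,-50,0]

```text
clock: 5.8
position: [0.5458, -0.2535, 0.1928]
ee_rot: [0.0, 0.837, 0.547, 0.0]
contact_force: [-0.4, 0.7, -0.9]
width: 0.0112
gripper_force: 68.5
```

```bash
python3 - <<'E'
from h import *
s=imaging.get_image("scene");L=[]
for i in range(4):
    imaging.get_image("scene");st=manip.get_state();L.append(np.r_[st["position"],st["contact_force"],2*np.degrees(np.arctan2(st["ee_rot"][2],st["ee_rot"][1]))])
print(np.round(L,4));a=s[180:260,30:130]
cv2.imwrite("pics/h2.png",cv2.convertScaleAbs(cv2.resize(a,(700,560),interpolation=cv2.INTER_CUBIC),alpha=2.2))
E
```

```text
[[ 0.5462 -0.2541  0.1935  0.1278  0.2568 -1.7054 66.3104]
 [ 0.5462 -0.2542  0.1934 -0.5526  0.2375 -1.7143 66.301 ]
 [ 0.5461 -0.2544  0.1934 -0.6741 -0.3248 -2.2228 66.2872]
 [ 0.546  -0.2544  0.1932 -0.4792 -0.2706 -1.5119 66.2808]]
```

View pics/h2.png

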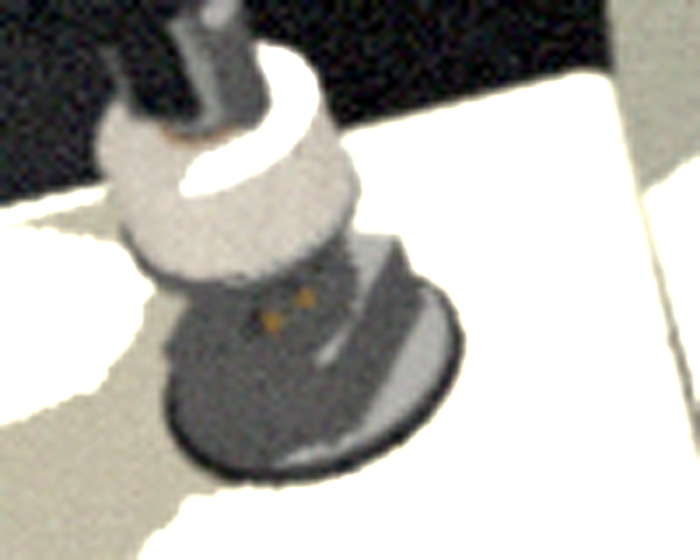

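The crop shows the roll a few millimetres above the socket at (285,330), upright and lined up. I'll lower it slowly.

>>> jog_arm:
  deltas: [0,0,0,-0.5,0,-3,0,0,0,0,-0.5,0,-5,0,0,0,0,-0.5,0,-7,0,0,0,0,-0.5,0,-9,0,0,0,0,-0.5,0,-10,0,0,0,0,-0.5,0,-10,0]

```text
clock: 6.65
position: [0.545, -0.2541, 0.182]
ee_rot: [-0.0, 0.837, 0.547, -0.0]
contact_force: [-0.4, 0.3, -1.4]
width: 0.011
gripper_force: 68.5
```

>>> jog_arm:
  deltas: [0,0,0,0,0,-2,0,0,0,0,0,0,-4,0,0,0,0,0,0,-6,0,0,0,0,0,0,-8,0,0,0,0,0,0,-10,0,0,0,0,0,0,-10,0]

```text
clock: 7.25
position: [0.5449, -0.254, 0.1719]
ee_rot: [-0.0, 0.837, 0.547, -0.0]
contact_force: [0.1, -0.4, -1.6]
width: 0.0108
gripper_force: 68.5
```

In the socket with no side force. Next is the spring stroke.

>>> jog_arm:
  deltas: [0,0,0,0,0,-2,0,0,0,0,0,0,-4,0,0,0,0,0,0,-6,0,0,0,0,0,0,-7,0,0,0,0,0,0,-8,0,0,0,0,0,0,-8,0]

```text
clock: 7.85
position: [0.5453, -0.2543, 0.1655]
ee_rot: [0.001, 0.837, 0.547, 0.0]
contact_force: [-1.7, 0.8, 7.0]
width: 0.0111
gripper_force: 69.8
```

>>> jog_arm:
  deltas: [0,0,0,0,0,-1,0,0,0,0,0,0,-2,0,0,0,0,0,0,-3,0,0,0,0,0,0,-3,0]

```text
clock: 8.25
position: [0.5454, -0.2543, 0.1629]
ee_rot: [0.001, 0.837, 0.547, 0.0]
contact_force: [-1.0, 1.2, 7.7]
width: 0.011
gripper_force: 70.0
```

>>> jog_arm:
  deltas: [0,0,0,0,0,-0.5,0,0,0,0,0,0,-1,0,0,0,0,0,0,-1,0,0,0,0,0,0,-1,0]

```text
clock: 8.65
position: [0.5454, -0.2543, 0.1622]
ee_rot: [0.001, 0.837, 0.547, 0.0]
contact_force: [-1.5, 0.7, 9.3]
width: 0.0108
gripper_force: 70.0
```

>>> jog_arm:
  deltas: [0,0,0,0,0,-0.5,0,0,0,0,0,0,-1,0,0,0,0,0,0,-1,0,0,0,0,0,0,-1,0]

```text
clock: 9.05
position: [0.5454, -0.2543, 0.1618]
ee_rot: [0.001, 0.837, 0.547, 0.0]
contact_force: [-2.1, 2.2, 12.4]
width: 0.0111
gripper_force: 70.5
```

>>> jog_arm:
  deltas: [0,0,0,0,0,-0.5,0,0,0,0,0,0,-1,0,0,0,0,0,0,-1,0,0,0,0,0,0,-1,0]

```text
clock: 9.45
position: [0.5454, -0.2543, 0.1618]
ee_rot: [0.001, 0.837, 0.547, 0.001]
contact_force: [-3.2, 1.5, 15.1]
width: 0.0109
gripper_force: 71.1
```

```bash
python3 - <<'E'
from h import *
s=imaging.get_image("scene")
for i in range(2): imaging.get_image("scene");st=manip.get_state();print(np.round(st["position"],4),st["contact_force"],st["moment"],st["width"])
cv2.imwrite("pics/h3.png",cv2.convertScaleAbs(cv2.resize(s[180:260,30:130],(700,560),interpolation=cv2.INTER_CUBIC),alpha=2.2))
E
```

```text
[ 0.5454 -0.2543  0.1618] [-3.02947678  2.08586081 15.77956258] [ 0.47800795  0.76028413 -0.06024745] 0.011121680490688525
[ 0.5454 -0.2544  0.1618] [-4.29443417  2.4559648  16.31254199] [0.44899265 0.78956777 0.00166686] 0.011257323520516303
```

View pics/h3.png

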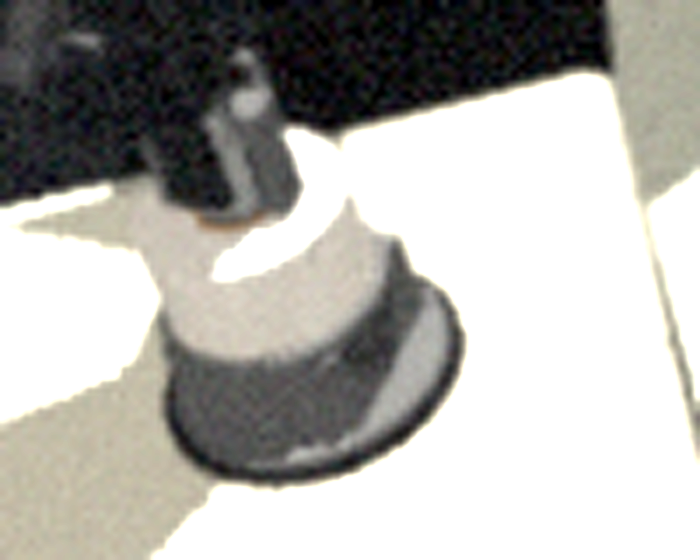

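The crop shows the flange lying on the socket rim with no gap, around (280,350). The last 1 mm command left z at 0.1618, against 0.162 predicted for home, and only raised the force to about 16 N. The roll is fully home, so I'm handing in.

```bash
python3 -c "
from rig import manip
print(manip.sign_off())"
```

```text
the job is handed in; nothing more can be done
None
```

The full label roll is in the printer's drive socket and pressed fully home, still gripped at about 70 N with roughly 16 N of push, and the job was handed in at about 9.6 s.

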